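Free the stuck jar stopper

TASK

The stopper with the flat finger tab has jammed in the squat glass jar: twist it to break its taper free, then lift it right out. Lay or stand it gently in the upper green tray and let go. Leave the tall bottle with the ball stopper where it stands.

Things in the scene. Friction and masses are not known exactly. Their poses are not given: they have to be found in the camera images.
- stopper_grip (a point): Centre of grip on the jammed steel-and-wood stopper (60 g): on its axis, 12 mm below the top of its dark wood finger tab, a flat upright slab 26 mm along x, 10 mm thick along y, 36 mm tall; grip the flat sides (closing along y). z up. 24 mm below this point: top of a steel flange 44 mm across, 6 mm thick, resting on the jar's rim. Plug foot: 52 mm below this point. A straight pull jams after 1-2 mm.
- jar: Squat round clear-glass jar, 76 mm across, 85 mm to the rim; it stands fast, neither turns nor lifts. Origin: centre of its underside, z up. The stopper's tapered plug sits 22 mm deep in its neck, stopper x along jar x at the start. Twisted about 25 degrees either way (against 0.1 N m) the taper breaks free; 45 to 60 degrees is ample, then it lifts out without force.
- tray_in (a point): Centre of the inner floor of the upper tray of the green two-tier stacking tray tower, 64 mm above the table, z up. The tray is inside 132 mm along its x and 172 mm along its y; its walls rise 24 mm above this floor. The tower stands fast.
- bottle: Bystander: a slim tall clear-glass bottle, 54 mm across, 154 mm tall with its stopper, whose grip is a 30 mm dark wood ball. Origin at the centre of its underside. Loose; leave it alone. It and the squat jar may swap places.
Things that resemble listed ones, but are neither listed nor needed, are in the scene too. Leave any brown or pink look-alike of the jar alone.

How it is judged:
By the outcome, as a careful person would: the job done as asked, in the order asked, and still so for the second after the job is handed in, with the robot touching nothing.
It also fails if it takes over 40 s, if anything falls off the work surface, if the arm or the gripper's body presses on something with over 40 N, if the wrist force passes 120 N, or if a joint passes its speed limit or range.

ROBOT

A 7-joint arm with a two-finger parallel gripper is mounted at the origin on the work surface. World frame = base frame: x ahead of the robot, y to its left, z up, the work surface at z = 0. Lengths are in m, angles in rad, forces in N, time in s.
With the tool pointing down it reaches from about 0.425 to 0.925 m from the base axis. Payload 6.8 kg.
Tool frame: the origin (TCP) lies on the mounting face of the last link; the fingertips stand 173 mm ahead of it and the grasp point (between the pads) lies 155 mm ahead of it; y points along the fingers, x is the direction in which the jaws open and shut, and the axes are right-handed (so a half turn about y gives the same grasp; the last joint's range is limited). The gripper opens to 85 mm and grips with 20 to 120 N. Pads are 22 mm wide; open, the fingers measure 114 mm over their backs; the gripper's body (76 mm by 85 mm) begins 54 mm behind the grasp point. The pads swing forward as they close: fully open they stand 13 mm farther back than shut.
Start: joints at [1.16, 0.477, 0.022, 1.555, -0.011, 1.109, -0.083], TCP at [0.201, -0.644, 0.405] pointing down, gripper open.
Joint ranges: [-2.96, 2.96], [-0.34, 2.1], [-1.41, 1.46], [0.24, 2.44], [-1.37, 4.51], [0.17, 1.92], [-2.96, 2.96]. Speed limits (rad/s): [2.39, 2.39, 3.14, 3.14, 3.14, 3.14, 3.14].

INTERFACE

Orientations are given as a rotation vector (axis times angle).
In Python, from bench import r gives the robot as it stands.
- The arm moves only by the tool step_arm, never from a script. Its arguments are lists of equal length, an entry for each row: "xyz": the shift along the tool's x, y, z scaled (see below), a list of three; "rotation": the turn, a rotation vector about the tool's x, y, z scaled (see below), a list of three. A call has 1 to 20 rows; each row is the pose to reach, as a shift and turn from the pose measured when the call began, along the tool's axes at that moment; what a row does not reach only later rows make up. The controller multiplies each number of a shift by 30 cm and each number of a turn by 90 degrees. A row lasts 1/8 s, in which the tool goes at most 62.5 mm and 10.7 degrees, less where a joint would pass 70% of its speed; a pose out of reach is approached as far as the arm can. A call with a number of a shift or a turn outside -1 to 1 is refused whole. A call with a gripper value outside its range is refused whole. "grip" is the closure, from 0 (fully open) to 1 (shut), set as the call begins (left out, the last holds). The fingers move at their own pace and stop on an object; "force" is the grip in N (left out, the last holds). Time passes only in rows, so rows that repeat a pose let the fingers close. It gives the time, the measured TCP pose, the force and the opening at its end, in the units of the state.
- r.get_obs(): the state, without advancing time (a new reading comes with each control period).
- r.grab_frame(name): name is "scene" or "side" or "wrist"; returns a dict with "pixels" (480x640x3 uint8, red, green, blue), "fx", "fy", "cx", "cy" (pixels), "dist_coeffs" ([k1, k2, p1, p2, k3] as OpenCV has them; the pictures are not rectified), "position" and "attitude" of the camera in the world; the wrist camera has in their place "mount" (4x4, takes a point from camera to tool coordinates, whose origin is the TCP and whose axes are the tool frame's). Camera axes: x right, y down, z forward; pixel columns grow to the right and rows downward; lengths in m; the calibration is good to about 2 mm. A picture is of the moment at which its call begins: read the wrist's pose just before it. There is no depth.
- r.hand_in(): hands the job in, once; it reports no verdict.
The state is a dict: "clock": time; "joints": joint angles; "qvel": joint speeds; "tau": joint torques, N m; "tcp_pos": TCP position; "orientation": TCP orientation; "contact_force": force on the tool from outside, world axes, zero at the start; "moment": the same for the moment, N m; "grip_width": finger opening in m.
Only numpy, scipy, OpenCV 4.12 (cv2) and the standard library are available. Lean on these libraries where they do the work, as an engineer would, in place of code of your own. Each camera call takes 0.05 s, during which the arm holds its last target.

## Working session

There is one attempt and no reset: what is moved stays moved. The work goes in short steps, Python scripts to look and compute and a tool call to move; the robot and the scene stay as the last step left them, time stands still between calls to the robot, and variables do not carry over. Pictures are saved under pics/ and viewed, and the job is handed in when it is done.

Besides the shell and the picture viewer there is one more tool, called as a command line: name --argument value ..., lists and objects as JSON in quotes. step_arm: Moves the arm, as the interface text tells. Its arguments: {"type":"object","properties":{"xyz":{"type":"array"},"rotation":{"type":"array"},"grip":{"type":"number"},"force":{"type":"number"}},"required":["xyz","rotation"]}

```bash
mkdir -p pics; ls; python3 - <<'E'
from bench import r
import cv2,pickle
o=r.get_obs();print(o)
for n in("scene","side","wrist"):
    f=r.grab_frame(n);pickle.dump((o,f),open(f"pics/{n}0.pkl","wb"));cv2.imwrite(f"pics/{n}0.png",f["pixels"][:,:,::-1])
    print(n,{k:v for k,v in f.items() if k!="pixels"})
E
```

```text
pics
{'clock': 0.0, 'joints': array([ 1.15986957,  0.47780521,  0.02233523,  1.55648815, -0.01150695,
        1.10929222, -0.08310105]), 'qvel': array([-0.00065291,  0.00096584, -0.00284256,  0.00203324,  0.00178894,
       -0.0009103 , -0.00120364]), 'tau': array([ 2.22631564e-05, -5.96450114e+01,  1.60772536e+00, -2.81200272e+01,
        1.24424402e-02,  9.36886965e-03, -4.09115003e-06]), 'tcp_pos': array([ 0.20122261, -0.64400747,  0.40370641]), 'orientation': array([-1.33635775,  0.98443226, -0.98181586]), 'contact_force': array([ 0.27437974, -0.99884812, -0.13694774]), 'moment': array([0.00553694, 0.00631778, 0.04256804]), 'grip_width': 0.08537454430714907}
scene {'fx': 584.5614252410093, 'fy': 584.5614252410093, 'cx': 322.7197714549779, 'cy': 231.38237031404304, 'dist_coeffs': array([-0.06026286,  0.        ,  0.        ,  0.        ,  0.        ]), 'position': array([ 1.02266968, -0.13283313,  0.8919111 ]), 'attitude': array([-2.1048307 , -1.62530922,  0.45604222])}
side {'fx': 486.0938821199667, 'fy': 486.0938821199667, 'cx': 314.44621771102356, 'cy': 234.07132094972837, 'dist_coeffs': array([-0.12108544,  0.        ,  0.        ,  0.        ,  0.        ]), 'position': array([0.42134021, 0.65840212, 0.80272614]), 'attitude': array([-0.31360946,  2.84749096, -1.12488921])}
wrist {'fx': 390.02665478011096, 'fy': 390.02665478011096, 'cx': 314.8222822725006, 'cy': 234.56346270556185, 'dist_coeffs': array([0.01103914, 0.        , 0.        , 0.        , 0.        ]), 'mount': array([[ 9.99999636e-01,  7.50859044e-04, -4.04808253e-04,
         7.84746143e-04],
       [ 6.22330957e-04, -3.17614243e-01,  9.48219809e-01,
         3.08128454e-02],
       [ 5.83406552e-04, -9.48219716e-01, -3.17614594e-01,
         8.23214206e-02],
       [ 0.00000000e+00,  0.00000000e+00,  0.00000000e+00,
         1.00000000e+00]])}
```

View pics/scene0.png

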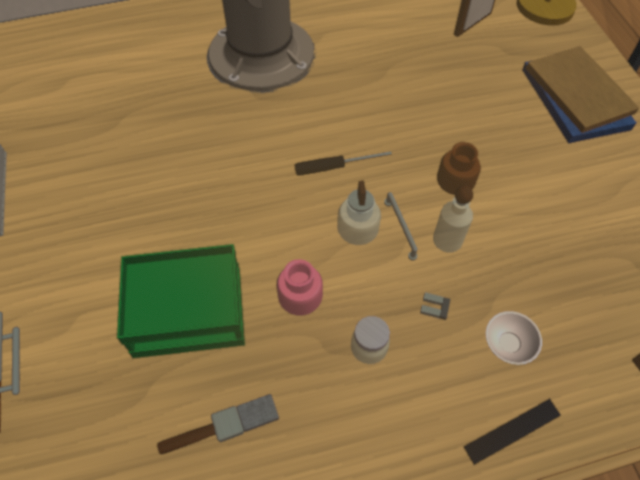

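View pics/side0.png

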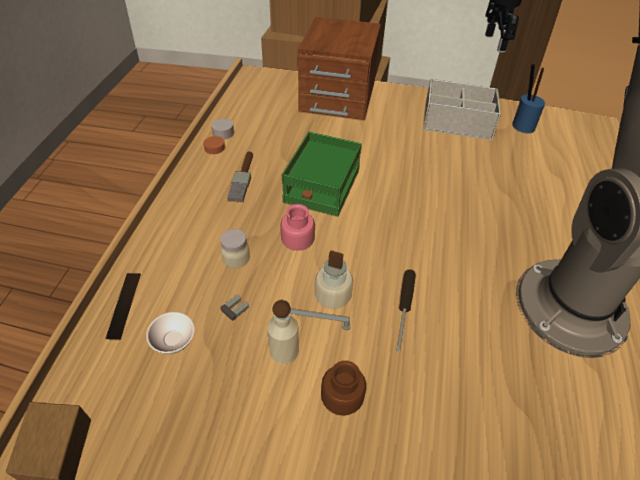

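View pics/wrist0.png

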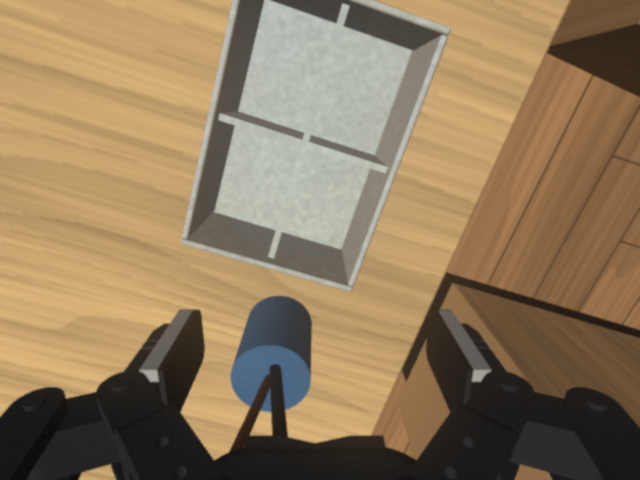

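```bash
cat > h.py <<'E'
import numpy as np,cv2,pickle
from scipy.spatial.transform import Rotation as R
def cam(o,f):
    if "mount" in f:
        T=np.eye(4);T[:3,:3]=R.from_rotvec(o["orientation"]).as_matrix();T[:3,3]=o["tcp_pos"];T=T@f["mount"];return T[:3,:3],T[:3,3]
    return R.from_rotvec(f["attitude"]).as_matrix(),np.array(f["position"])
def K(f): return np.array([[f["fx"],0,f["cx"]],[0,f["fy"],f["cy"]],[0,0,1]])
def ray(o,f,uv):
    p=cv2.undistortPoints(np.array(uv,float).reshape(-1,1,2),K(f),f["dist_coeffs"]).reshape(-1,2)
    M,c=cam(o,f);return c,np.c_[p,np.ones(len(p))]@M.T
def onz(o,f,uv,z):
    c,d=ray(o,f,uv);return c+d*((z-c[2])/d[:,2])[:,None]
def proj(o,f,P):
    M,c=cam(o,f);P=(np.atleast_2d(P)-c)@M
    return cv2.projectPoints(P,np.zeros(3),np.zeros(3),K(f),f["dist_coeffs"])[0].reshape(-1,2)
def tri(a,b):
    A=np.zeros((3,3));B=np.zeros(3)
    for (o,f,uv) in (a,b):
        c,d=ray(o,f,uv);d=d[0]/np.linalg.norm(d[0]);Q=np.eye(3)-np.outer(d,d);A+=Q;B+=Q@c
    return np.linalg.solve(A,B)
def load(n): return pickle.load(open(f"pics/{n}.pkl","rb"))
E
python3 -c "
from h import *
o,f=load('wrist0');print(R.from_rotvec(o['orientation']).as_matrix().round(3))"
```

```text
[[ 0.298 -0.001  0.954]
 [-0.954  0.002  0.298]
 [-0.002 -1.    -0.   ]]
```

The scene view shows the jar at about (358,220) with its tab at (362,187), the bottle at (452,225), the green tray at (180,300), and pink and brown look-alikes at (300,285) and (460,168). In the side view the tab is at (336,260), and the tray rim spans (283..361, 135..212). I'll zoom in.

```bash
python3 - <<'E'
from h import *
for n,(x,y,w,h),s in (("scene0",(320,165,90,85),7),("side0",(295,235,90,80),7),("scene0",(100,230,160,135),5),("side0",(270,120,110,100),6)):
    o,f=load(n);c=f["pixels"][y:y+h,x:x+w,::-1];cv2.imwrite(f"pics/z_{n}_{x}.png",cv2.resize(c,None,fx=s,fy=s,interpolation=cv2.INTER_CUBIC))
E
ls pics
```

```text
scene0.pkl
scene0.png
side0.pkl
side0.png
wrist0.pkl
wrist0.png
z_scene0_100.png
z_scene0_320.png
z_side0_270.png
z_side0_295.png
```

View pics/z_scene0_320.png

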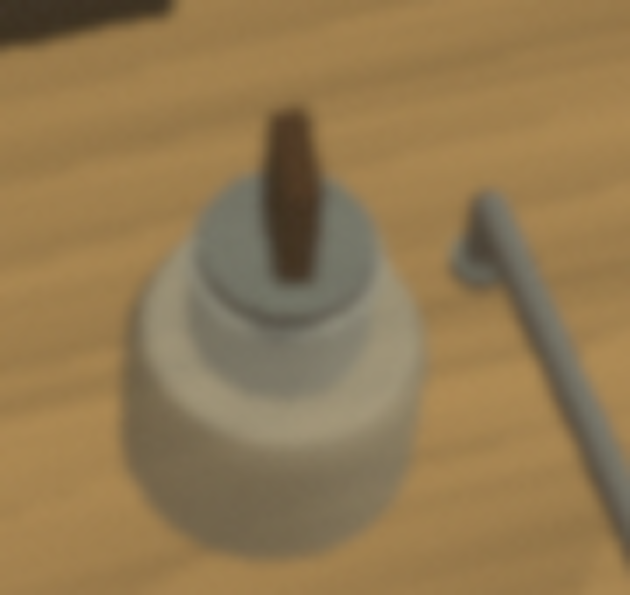

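View pics/z_side0_295.png

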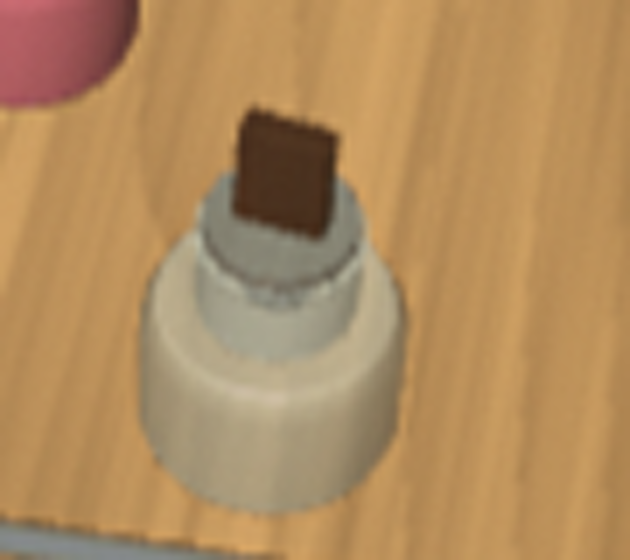

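View pics/z_scene0_100.png

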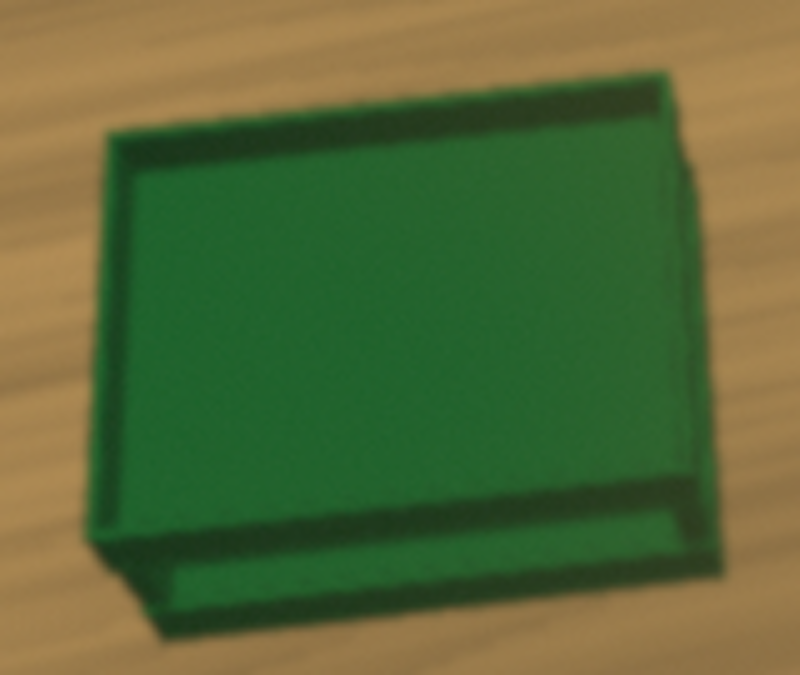

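View pics/z_side0_270.png

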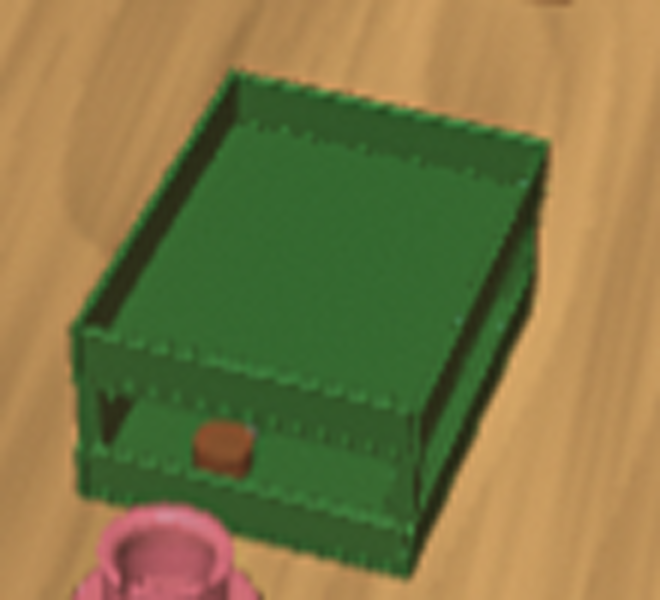

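```bash
python3 - <<'E'
from h import *
os,fs=load("scene0");od,fd=load("side0")
S=lambda p:(np.array(p,float)+.5)/7+[320,165]-.5
D=lambda p:(np.array(p,float)+.5)/7+[295,235]-.5
print("side face bottom",onz(od,fd,D([[232,215],[325,240]]),.091))
print("side top back",onz(od,fd,D([[248,106],[340,133]]),.127))
print("scene top", onz(os,fs,S([[270,108],[308,110],[320,185],[263,185]]),.127))
# flange top ellipse extremes
print("scene flange L/R/bottom",onz(os,fs,S([[195,243],[378,243],[287,322]]),.090))
print("side flange L/R",onz(od,fd,D([[200,222],[363,228]]),.090))
# jar base extremes
print("scene jar", onz(os,fs,S([[272,557]]),0), "side", onz(od,fd,D([[268,512]]),0))
T1=lambda p:(np.array(p,float)+.5)/5+[100,230]-.5
T2=lambda p:(np.array(p,float)+.5)/6+[270,120]-.5
a=onz(os,fs,T1([[108,132],[668,72],[715,520],[88,540]]),.088);print(a,a.mean(0))
b=onz(od,fd,T2([[235,70],[548,142],[415,412],[75,328]]),.088);print(b,b.mean(0))
# bottle, pink, brown
print("ball tri",tri((os,fs,[464,195]),(od,fd,[282,309])))
print("pink rim",tri((os,fs,[299,274]),(od,fd,[297,214])),"brown",tri((os,fs,[463,153]),(od,fd,[346,371])))
E
```

```text
side face bottom [[0.50978604 0.08021587 0.091     ]
 [0.48371611 0.08315008 0.091     ]]
side top back [[0.50839298 0.07205133 0.127     ]
 [0.48305341 0.07587064 0.127     ]]
scene top [[0.48257994 0.07535642 0.127     ]
 [0.48534435 0.08378312 0.127     ]
 [0.50666433 0.08018772 0.127     ]
 [0.50338942 0.067455   0.127     ]]
scene flange L/R/bottom [[0.49059935 0.05649807 0.09      ]
 [0.50153302 0.09895251 0.09      ]
 [0.51792179 0.07126079 0.09      ]]
side flange L/R [[0.51786793 0.08373372 0.09      ]
 [0.47451149 0.07595479 0.09      ]]
scene jar [[0.52910705 0.06979416 0.        ]] side [[0.48999249 0.11087732 0.        ]]
[[ 0.50467542 -0.32039107  0.088     ]
 [ 0.52737523 -0.14398297  0.088     ]
 [ 0.68125227 -0.15780544  0.088     ]
 [ 0.64199761 -0.3373665   0.088     ]] [ 0.58882513 -0.23988649  0.088     ]
[[ 0.64100581 -0.33924412  0.088     ]
 [ 0.50524263 -0.31998891  0.088     ]
 [ 0.52887043 -0.1433613   0.088     ]
 [ 0.66303717 -0.16108127  0.088     ]] [ 0.58453901 -0.2409189   0.088     ]
ball tri [0.55973506 0.22676486 0.13801284]
pink rim [ 0.60169206 -0.05361206  0.07829882] brown [0.43980123 0.28587185 0.08411911]
```

step_arm --xyz '[[-0.69,0,0.98],[-0.69,0,0.98],[-0.69,0,0.98],[-0.69,0,0.98],[-0.69,0,0.98],[-0.69,0,0.98],[-0.69,0,0.98],[-0.69,0,0.98],[-0.69,0,0.98],[-0.69,0,0.98]]' --rotation '[[0,-0.85,0],[0,-0.85,0],[0,-0.85,0],[0,-0.85,0],[0,-0.85,0],[0,-0.85,0],[0,-0.85,0],[0,-0.85,0],[0,-0.85,0],[0,-0.85,0]]' --grip 0 --force 50

```text
clock: 1.4
tcp_pos: [0.4196, -0.3595, 0.4041]
orientation: [-1.569, -0.049, 0.051]
contact_force: [-0.0, -0.8, 0.7]
grip_width: 0.0856
```

```bash
cat >> h.py <<'E'
def plan(o,pos,yaw):
    "tool x at world yaw deg, tool y down"
    M=R.from_rotvec(o["orientation"]).as_matrix()
    t=np.radians(yaw);x=np.array([np.cos(t),np.sin(t),0]);y=np.array([0,0,-1.]);G=np.c_[x,y,np.cross(x,y)]
    print("xyz",(M.T@(np.array(pos)-o["tcp_pos"])/.3).round(4),"rot",(R.from_matrix(M.T@G).as_rotvec()/(np.pi/2)).round(4))
E
python3 - <<'E'
from h import *
from bench import r
plan(r.get_obs(),[.496,.077,.39],80); print(r.get_obs()["joints"])
E
```

```text
xyz [0.3466 0.0486 1.4359] rot [-1.000e-03 -8.484e-01  2.000e-04]
[ 0.89675006  0.30264731 -0.3663372   1.83118774  0.1239784   1.03149943
  0.54522375]
```

step_arm --xyz '[[0.24,0.04,1.0],[0.24,0.04,1.0],[0.24,0.04,1.0],[0.24,0.04,1.0],[0.24,0.04,1.0],[0.24,0.04,1.0],[0.24,0.04,1.0],[0.24,0.04,1.0],[0.24,0.04,1.0]]' --rotation '[[0,-0.85,0],[0,-0.85,0],[0,-0.85,0],[0,-0.85,0],[0,-0.85,0],[0,-0.85,0],[0,-0.85,0],[0,-0.85,0],[0,-0.85,0]]'

```text
clock: 2.52
tcp_pos: [0.4723, -0.056, 0.3924]
orientation: [-1.286, -1.078, 1.078]
contact_force: [0.6, 0.6, 0.2]
grip_width: 0.0853
```

```bash
python3 - <<'E'
from h import *
from bench import r
plan(r.get_obs(),[.496,.077,.39],80); print(r.get_obs()["joints"])
E
```

```text
xyz [4.502e-01 8.600e-03 3.000e-04] rot [-0.0007 -0.0014  0.0007]
[ 0.65852609  0.24246042 -0.76266445  1.99038974  0.19889005  0.9842224
  1.19346007]
```

step_arm --xyz '[[0.2,0,0],[0.45,0.01,0],[0.45,0.01,0],[0.45,0.01,0],[0.45,0.01,0]]' --rotation '[[0,0,0],[0,0,0],[0,0,0],[0,0,0],[0,0,0]]'

```text
clock: 3.15
tcp_pos: [0.4961, 0.075, 0.3893]
orientation: [-1.288, -1.074, 1.076]
contact_force: [-0.3, -0.5, -0.1]
grip_width: 0.0855
```

```bash
python3 - <<'E'
from h import *
from bench import r
o=r.get_obs();f=r.grab_frame("wrist");pickle.dump((o,f),open("pics/wrist1.pkl","wb"));cv2.imwrite("pics/wrist1.png",f["pixels"][:,:,::-1])
print(o["joints"],o["tcp_pos"]);print(proj(o,f,[[.496,.077,.127],[.496,.077,.091]]))
E
```

```text
[ 0.41013538  0.30808907 -0.8084456   1.93691476  0.26193968  1.00557263
  0.87333538] [0.49611113 0.07502635 0.38926719]
[[318.30317769 239.45945121]
 [317.87421761 223.03163114]]
```

View pics/wrist1.png

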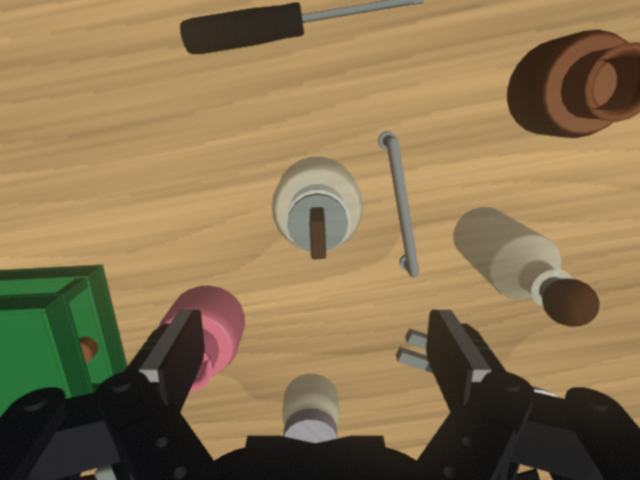

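The wrist view shows the tab at (310–326, 207–259) on its flange, centred near (318,221). It is almost aligned with the jaws. Next I'll measure it with a mask.

```bash
python3 - <<'E'
from h import *
o,f=load("wrist1");p=f["pixels"]
hsv=cv2.cvtColor(p,cv2.COLOR_RGB2HSV)
x0,y0=285,150
c=p[150:270,265:375,::-1];cv2.imwrite("pics/z_w1.png",cv2.resize(c,None,fx=5,fy=5,interpolation=cv2.INTER_CUBIC))
m=np.zeros(p.shape[:2],np.uint8);m[195:270,300:340]=((hsv[195:270,300:340,2]<110)&(hsv[195:270,300:340,1]>90))
cs=max(cv2.findContours(m,cv2.RETR_EXTERNAL,cv2.CHAIN_APPROX_NONE)[0],key=cv2.contourArea);print(cv2.boundingRect(cs),cv2.minAreaRect(cs))
for r_ in range(205,262,4): 
    w=np.where(m[r_])[0]; print(r_,w.min() if len(w) else 0,w.max() if len(w) else 0,p[r_,318])
E
```

```text
(311, 209, 15, 50) ((318.0, 233.5), (49.0, 14.0), 90.0)
205 0 0 [131 137 128]
209 314 317 [62 52 40]
213 312 322 [64 54 42]
217 317 321 [63 54 41]
221 311 323 [74 58 44]
225 311 323 [85 65 47]
229 311 323 [84 64 46]
233 311 323 [84 65 46]
237 311 324 [84 65 46]
241 312 324 [85 65 45]
245 312 324 [86 64 45]
249 312 324 [86 65 45]
253 311 325 [85 64 44]
257 312 324 [87 66 47]
261 0 0 [183 150 103]
```

View pics/z_w1.png

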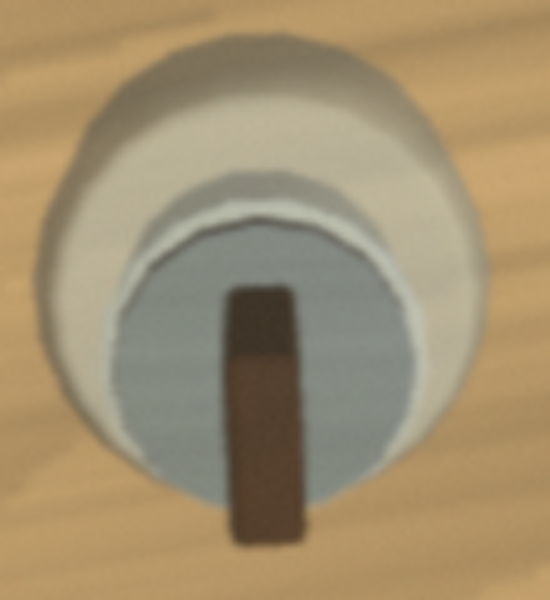

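```bash
python3 - <<'E'
from h import *
from bench import r
o,f=load("wrist1")
W=lambda p:(np.array(p,float)+.5)/5+[265,150]-.5
t=onz(o,f,W([[228,353],[298,353],[305,543],[232,545]]),.127);print(t,t.mean(0))
a=(t[0]+t[1])/2;b=(t[2]+t[3])/2;d=b-a;print("tab len",np.linalg.norm(d),"dir yaw",np.degrees(np.arctan2(d[1],d[0])))
print("flange",onz(o,f,W([[110,365],[420,365]]),.091).mean(0))
plan(r.get_obs(),[*t.mean(0)[:2],.271],np.degrees(np.arctan2(d[1],d[0]))+90)
E
```

```text
[[0.48270987 0.07428936 0.127     ]
 [0.48425676 0.08280153 0.127     ]
 [0.50929061 0.07935507 0.127     ]
 [0.50789442 0.07013579 0.127     ]] [0.49603791 0.07664544 0.127     ]
tab len 0.025395114901332675 dir yaw -8.605812440890752
flange [0.49564833 0.07686337 0.091     ]
xyz [0.0056 0.3945 0.0008] rot [-0.0009 -0.0193 -0.0001]
```

step_arm --xyz '[[0.005,0.15,0.001],[0.006,0.28,0.001],[0.006,0.34,0.001],[0.006,0.37,0.001],[0.006,0.39,0.001],[0.006,0.39,0.001],[0.006,0.39,0.001]]' --rotation '[[-0.001,-0.02,0],[-0.001,-0.02,0],[-0.001,-0.02,0],[-0.001,-0.02,0],[-0.001,-0.02,0],[-0.001,-0.02,0],[-0.001,-0.02,0]]'

```text
clock: 4.08
tcp_pos: [0.4963, 0.0769, 0.2731]
orientation: [-1.277, -1.1, 1.098]
contact_force: [-0.2, 0.2, 0.6]
grip_width: 0.0854
```

```bash
python3 - <<'E'
from h import *
from bench import r
o=r.get_obs();f=r.grab_frame("wrist");cv2.imwrite("pics/wrist2.png",f["pixels"][:,:,::-1])
plan(o,[.496,.0767,.271],81.4);print(o["contact_force"],o["moment"],o["joints"])
E
```

```text
xyz [-0.0009  0.007   0.001 ] rot [0.001  0.0006 0.0001]
[-0.19553372  0.22333893  0.6110346 ] [-0.00687825 -0.00201399 -0.02005629] [ 0.31188279  0.47115564 -0.72563644  2.04053117  0.44090585  0.7855289
  0.7431097 ]
```

View pics/wrist2.png

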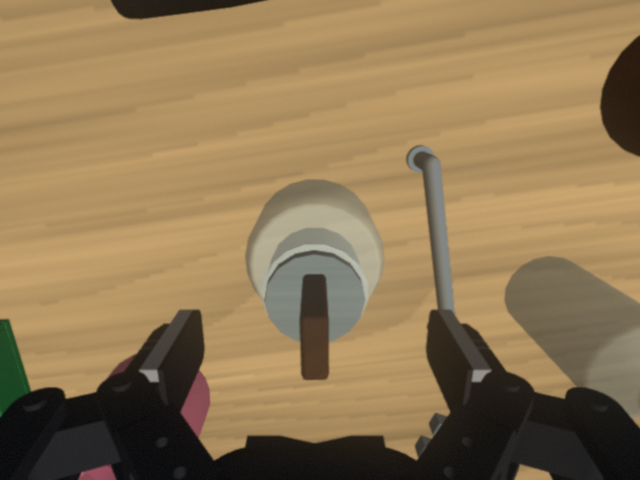

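The tab sits at (315,325), midway between the fingers at 203 and 427. I'm closing the gripper.

step_arm --xyz '[[0,0.006,0],[0,0.006,0],[0,0.006,0],[0,0.006,0],[0,0.006,0],[0,0.006,0],[0,0.006,0],[0,0.006,0]]' --rotation '[[0,0,0],[0,0,0],[0,0,0],[0,0,0],[0,0,0],[0,0,0],[0,0,0],[0,0,0]]' --grip 1 --force 70

```text
clock: 5.12
tcp_pos: [0.4964, 0.0769, 0.2714]
orientation: [-1.277, -1.1, 1.098]
contact_force: [0.2, 1.0, 1.7]
grip_width: 0.0088
```

step_arm --xyz '[[0,0,0],[0,0,0],[0,0,0],[0,0,0],[0,0,0],[0,0,0],[0,0,0],[0,0,0],[0,0,0],[0,0,0],[0,0,0],[0,0,0]]' --rotation '[[0,0.06,0],[0,0.12,0],[0,0.18,0],[0,0.24,0],[0,0.3,0],[0,0.36,0],[0,0.42,0],[0,0.48,0],[0,0.54,0],[0,0.6,0],[0,0.6,0],[0,0.6,0]]'

```text
clock: 6.62
tcp_pos: [0.4962, 0.0766, 0.2714]
orientation: [-1.539, -0.378, 0.376]
contact_force: [-1.1, -2.5, 4.6]
grip_width: 0.0088
```

```bash
python3 - <<'E'
from h import *
from bench import r
o=r.get_obs();f=r.grab_frame("wrist");cv2.imwrite("pics/wrist3.png",f["pixels"][:,:,::-1])
g=r.grab_frame("scene")["pixels"];cv2.imwrite("pics/scene3.png",g[:,:,::-1])
plan(o,[.496,.0767,.351],27.4);print(o["contact_force"],o["moment"],o["joints"],o["grip_width"])
E
```

```text
xyz [-0.0003 -0.2655  0.0003] rot [0.0008 0.0015 0.0004]
[-1.11578327 -2.4667119   4.58408518] [-0.56591216  0.49088631  0.08258955] [ 0.1380151   0.42261319 -0.50467701  2.05253857  0.30159554  0.73607898
 -0.07447887] 0.008766913346794226
```

View pics/wrist3.png

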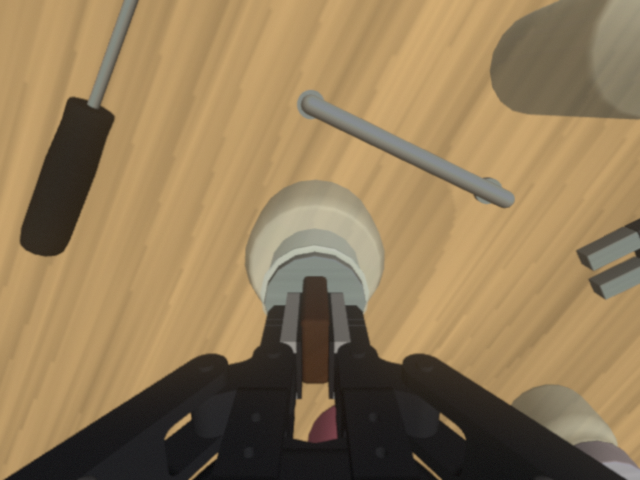

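The tab at (315,330) turned 54° with the jaws. I'll lift a little first and watch the force.

step_arm --xyz '[[0,-0.01,0],[0,-0.02,0],[0,-0.035,0],[0,-0.05,0]]' --rotation '[[0,0,0],[0,0,0],[0,0,0],[0,0,0]]'

```text
clock: 7.22
tcp_pos: [0.4963, 0.0767, 0.2867]
orientation: [-1.539, -0.378, 0.376]
contact_force: [0.5, -0.0, -1.2]
grip_width: 0.0089
```

step_arm --xyz '[[0,-0.1,0],[0,-0.2,0],[0,-0.3,0],[0,-0.36,0],[0,-0.38,0],[0,-0.38,0]]' --rotation '[[0,0,0],[0,0,0],[0,0,0],[0,0,0],[0,0,0],[0,0,0]]'

```text
clock: 7.98
tcp_pos: [0.496, 0.0767, 0.4003]
orientation: [-1.539, -0.377, 0.376]
contact_force: [0.2, 0.2, -0.7]
grip_width: 0.0088
```

```bash
python3 - <<'E'
from h import *
from bench import r
o=r.get_obs();f=r.grab_frame("side");cv2.imwrite("pics/side4.png",f["pixels"][:,:,::-1])
print(o["joints"],o["tcp_pos"],o["grip_width"],o["contact_force"])
plan(o,[.585,-.241,.38],10)
E
```

```text
[ 0.21285533  0.24603924 -0.56703702  1.93635153  0.15706028  1.00132204
  0.05470644] [0.49598448 0.07667767 0.40034539] 0.008754541321765712 [ 0.17942831  0.17459228 -0.69536913]
xyz [-0.2261  0.0688 -1.0762] rot [0.0006 0.1946 0.0005]
```

View pics/side4.png

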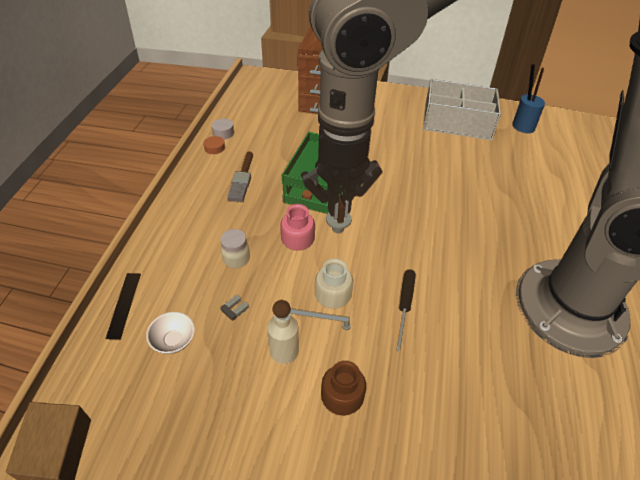

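The stopper is out: it hangs at (340,215) in the side view, and the jar at (333,285) is open. Next I'll carry it over the tray.

step_arm --xyz '[[-0.04,0.01,-0.16],[-0.08,0.02,-0.32],[-0.12,0.03,-0.48],[-0.16,0.04,-0.66],[-0.2,0.05,-0.82],[-0.21,0.07,-0.94],[-0.21,0.07,-1.0],[-0.21,0.07,-1.0],[-0.21,0.07,-1.0]]' --rotation '[[0,0.03,0],[0,0.06,0],[0,0.1,0],[0,0.14,0],[0,0.18,0],[0,0.2,0],[0,0.2,0],[0,0.2,0],[0,0.2,0]]'

```text
clock: 9.15
tcp_pos: [0.5786, -0.2165, 0.379]
orientation: [-1.566, -0.132, 0.133]
contact_force: [0.1, 0.7, -0.2]
grip_width: 0.0086
```

```bash
python3 - <<'E'
from h import *
from bench import r
o=r.get_obs();print(o["joints"],o["tcp_pos"],o["grip_width"],o["contact_force"])
plan(o,[.585,-.241,.29],9)
E
```

```text
[ 0.51976301  0.43202005 -0.3481673   1.7056679   0.16652885  1.03343603
  0.28440157] [ 0.57861713 -0.21651022  0.37900804] 0.00858106167053891 [ 0.14397004  0.69323196 -0.2382431 ]
xyz [ 0.0073  0.2966 -0.0842] rot [-0.0003  0.0075 -0.0001]
```

step_arm --xyz '[[0.007,0.03,-0.06],[0.007,0.1,-0.08],[0.007,0.17,-0.084],[0.007,0.23,-0.084],[0.007,0.27,-0.084],[0.007,0.3,-0.084],[0.007,0.3,-0.084],[0.007,0.3,-0.084]]' --rotation '[[0,0,0],[0,0,0],[0,0,0],[0,0,0],[0,0,0],[0,0,0],[0,0,0],[0,0,0]]'

```text
clock: 10.15
tcp_pos: [0.5852, -0.241, 0.2897]
orientation: [-1.567, -0.133, 0.132]
contact_force: [1.2, 0.4, 0.1]
grip_width: 0.0089
```

```bash
python3 - <<'E'
from h import *
from bench import r
o=r.get_obs();print(o["tcp_pos"],o["grip_width"],o["contact_force"])
f=r.grab_frame("side");s=r.grab_frame("scene");w=r.grab_frame("wrist")
im=np.hstack([cv2.resize(f["pixels"][90:250,250:410],(400,400)),cv2.resize(s["pixels"][220:380,90:250],(400,400))])
cv2.imwrite("pics/p5.png",im[:,:,::-1]);cv2.imwrite("pics/w5.png",w["pixels"][:,:,::-1])
plan(o,[.585,-.241,.2725],9)
E
```

```text
[ 0.58520499 -0.24096031  0.28965494] 0.008862649246827446 [1.17767591 0.35861457 0.07884987]
xyz [-0.0007  0.0572 -0.    ] rot [-0.      0.0076  0.0006]
```

View pics/p5.png

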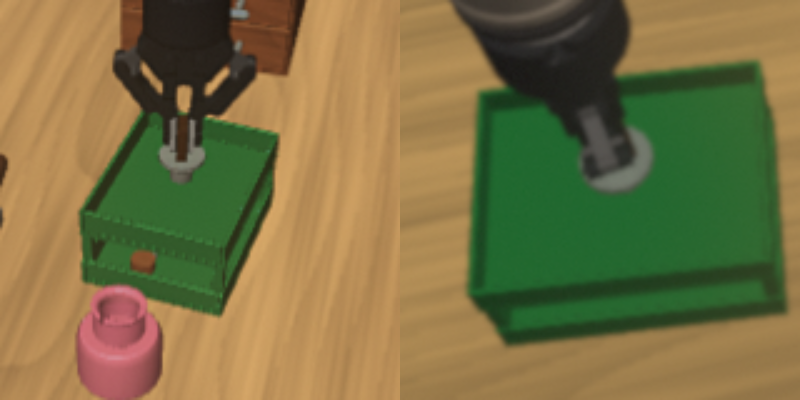

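View pics/w5.png

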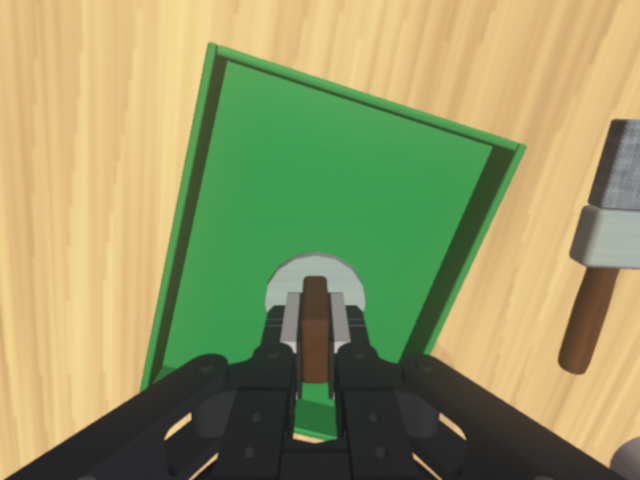

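The stopper is upright over the inside of the upper tray: wrist view at (315,330), with tray walls from about 150 to 500. I'll lower it slowly.

step_arm --xyz '[[0,0.015,0],[0,0.03,0],[0,0.04,0],[0,0.05,0],[0,0.05,0]]' --rotation '[[0,0,0],[0,0,0],[0,0,0],[0,0,0],[0,0,0]]'

```text
clock: 10.92
tcp_pos: [0.585, -0.2409, 0.2743]
orientation: [-1.566, -0.133, 0.132]
contact_force: [0.3, -1.1, -1.3]
grip_width: 0.0086
```

step_arm --xyz '[[0,0.003,0],[0,0.006,0],[0,0.006,0]]' --rotation '[[0,0,0],[0,0,0],[0,0,0]]'

```text
clock: 11.3
tcp_pos: [0.5851, -0.241, 0.2726]
orientation: [-1.567, -0.133, 0.132]
contact_force: [-0.6, 0.5, -0.9]
grip_width: 0.009
```

step_arm --xyz '[[0,0.002,0],[0,0.004,0],[0,0.004,0]]' --rotation '[[0,0,0],[0,0,0],[0,0,0]]'

```text
clock: 11.68
tcp_pos: [0.5851, -0.2409, 0.2724]
orientation: [-1.567, -0.133, 0.132]
contact_force: [-3.2, 0.4, 7.3]
grip_width: 0.0089
```

Contact came at the predicted height, with about 7 N. I'll ease off a touch and open.

step_arm --xyz '[[0,0,0],[0,0,0],[0,0,0],[0,0,0],[0,0,0],[0,0,0],[0,0,0],[0,0,0]]' --rotation '[[0,0,0],[0,0,0],[0,0,0],[0,0,0],[0,0,0],[0,0,0],[0,0,0],[0,0,0]]' --grip 0

```text
clock: 12.68
tcp_pos: [0.5851, -0.2409, 0.2724]
orientation: [-1.567, -0.133, 0.132]
contact_force: [-0.0, -0.3, -0.0]
grip_width: 0.0852
```

```bash
python3 - <<'E'
from h import *
from bench import r
o=r.get_obs();print(o["tcp_pos"],o["grip_width"],o["contact_force"])
w=r.grab_frame("wrist");cv2.imwrite("pics/w6.png",w["pixels"][:,:,::-1])
E
```

```text
[ 0.5851418  -0.24090617  0.2724126 ] 0.08520820807206927 [-0.02795544 -0.25187948 -0.00825986]
```

View pics/w6.png

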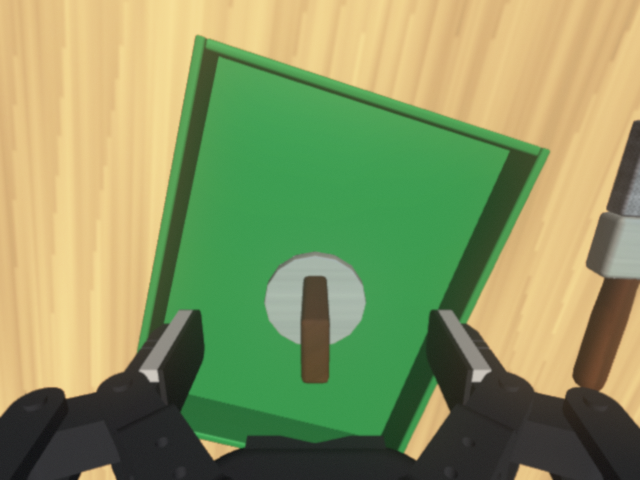

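The stopper stands free and upright at (315,320), with the fingers clear on both sides. I'll retreat straight up.

step_arm --xyz '[[0,-0.06,0],[0,-0.15,0],[0,-0.28,0],[0,-0.4,0],[0,-0.45,0],[0,-0.45,0]]' --rotation '[[0,0,0],[0,0,0],[0,0,0],[0,0,0],[0,0,0],[0,0,0]]'

```text
clock: 13.48
tcp_pos: [0.5851, -0.2408, 0.4086]
orientation: [-1.568, -0.135, 0.131]
contact_force: [-0.6, -0.1, -1.1]
grip_width: 0.0854
```

```bash
python3 - <<'E'
from h import *
from bench import r
o=r.get_obs();print(o["clock"],o["tcp_pos"],o["grip_width"],o["contact_force"])
w=r.grab_frame("side");cv2.imwrite("pics/s7.png",w["pixels"][:,:,::-1])
E
```

```text
13.475 [ 0.58513809 -0.2408499   0.40858972] 0.08544465336596477 [-0.56067087 -0.07073642 -1.12392383]
```

View pics/s7.png

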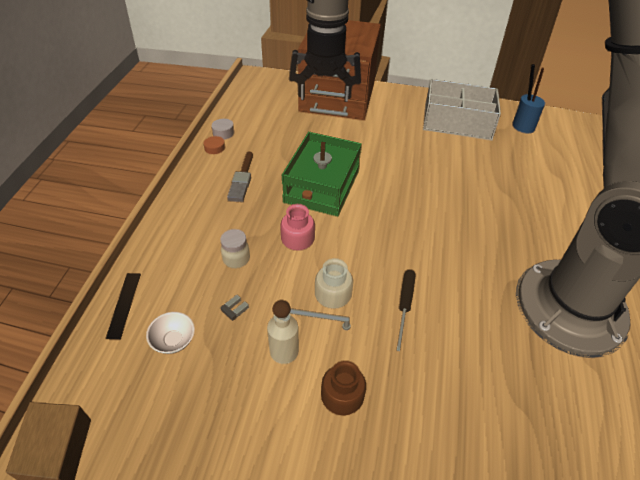

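The stopper stands in the upper tray at (323,155), the jar at (333,285) is open, and the bottle at (283,335) hasn't moved. I'm handing in.

```bash
python3 -c "
from bench import r
print(r.hand_in())"
```

```text
the job is handed in; nothing more can be done
None
```

The stopper is out of the squat jar and standing upright near the middle of the upper green tray. I gripped its tab, twisted it 54° to free the taper, lifted it straight out, set it down gently, let go and moved clear. I handed the job in at about 13.5 s; no verdict is reported.

**Forces:** the wrist force stayed at or below about 7 N in every reading. The peak was the light contact with the tray floor, at the height I had predicted.

**Final side view:** the stopper stands free in the tray, the jar is open, and the bottle and look-alikes are where they were.

**Disagreement:** the gripper read 8.8 mm on the 10 mm tab, but the hold didn't slip.

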